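# Load the café egg cooker

## Robot

A 6-joint arm with a two-finger parallel gripper is mounted at the origin on the work surface. World frame = base frame: x ahead of the robot, y to its left, z up, the work surface at z = 0. Lengths are in m, angles in rad, forces in N, time in s.
With the tool pointing down it reaches from about 0.35 to 0.775 m from the base axis. Payload 5.5 kg.
Tool frame: the origin (TCP) lies between the finger pads; the fingertips stand 19 mm ahead of it and the grasp point (between the pads) is the TCP; z points along the fingers, y is the line along which they close (so a half turn about z gives the same grasp; the last joint's range is limited). The gripper opens to 85 mm and grips with 20 to 120 N. Pads are 22 mm wide; open, the fingers measure 114 mm over their backs; the gripper's body (76 mm by 85 mm) begins 54 mm behind the grasp point. The pads swing forward as they close: fully open they stand 13 mm farther back than shut.
Start: joints at [0.989, 0.313, 0.046, 1.304, 0, 1.431], TCP at [0.246, 0.52, 0.25] pointing down, gripper open.
Joint ranges: [-2.76, 2.76], [-0.86, 1.69], [-1.03, 1.26], [-2.2, 2.34], [-1.47, 1.5], [-3.14, 3.14]. Speed limits (rad/s): [2.57, 2.57, 3.14, 3.14, 3.14, 3.14].

## Interface

Orientations are given as a unit quaternion [w, x, y, z].
In Python, from workcell import env gives the robot as it stands.
- The arm moves only by the shell command python3 -m pendant 'ROWS' [FORCE]. ROWS is JSON, a list of rows, each an object with "travel": the shift along the tool's x, y, z scaled (see below), a list of three; "rot": the turn, a rotation vector about the tool's x, y, z scaled (see below), a list of three; "fingers": the opening, from -1 (shut) to 1 (fully open). In form: [{"travel": [dx, dy, dz], "rot": [wx, wy, wz], "fingers": fingers}, ...]. A call has 1 to 10 rows; each row is the pose to reach, as a shift and turn from the pose commanded when the call began, along the tool's axes at that moment; what a row does not reach only later rows make up. The controller multiplies each number of a shift by 0.12 m and each number of a turn by 60 degrees. A row lasts 1/10 s, in which the tool goes at most 50 mm and 8.59 degrees, less where a joint would pass 70% of its speed; a pose out of reach is approached as far as the arm can. A call with a number of a shift or a turn outside -1 to 1 is refused whole. A call with a gripper value outside its range is refused whole. The fingers move at their own pace and stop on an object; FORCE is the grip in N (left out, the last holds). Time passes only in rows, so rows that repeat a pose let the fingers close. It gives the time, the measured TCP pose, the force, the opening and the grip force at its end, in the units of the state.
- env.get_state(): the state, without advancing time (a new reading comes with each control period).
- env.read_camera(name): name is "side" or "top" or "wrist"; returns (picture, depth): 400x640x3 uint8, blue, green, red; 400x640 float32, m along the optical axis (not along the pixel's ray), 0 where there is no reading.
- env.camera_model(name): a dict with "fovy" (degrees; the focal length in pixels is half the picture's height over the tangent of half this angle, whatever the lens; pixels are square), "cx", "cy" (the principal point, pixels), "rvec" (rotation vector, rad) and "tvec" (3), from world to camera coordinates, as OpenCV has them; the wrist camera has in their place "T_tool_cam" (4x4, takes a point from camera to tool coordinates, whose origin is the TCP and whose axes are the flange's). Camera axes: x right, y down, z forward; pixel columns grow to the right and rows downward; lengths in m; the calibration is good to about 2 mm. A picture is of the moment at which its call begins: read the wrist's pose just before it. camera_model takes no time and is no camera call.
- env.hand_in(): hands the job in; it is judged then, once.
Trained networks look in the newest picture that a camera, given by its name, has taken for a name from the list of things; names that differ only in an ending like _2 or _b are one class to them, and where a whole thing is asked for, a point or a joint stands for the part that bears it (a point fixed in the world has none). Each returns a list of dicts, best first, with "conf" (0 to 1); they miss things now and then, are a little off and sometimes report something else, mostly with a low value. They report only what shows in the picture. A call takes as long as a camera call. They do not tell look-alikes from the thing itself.
- env.outline_of(camera, target): "mask" (400x640 bool, what is visible of it) and "xy" ([column, row] in pixels, amid what is visible of it).
The state is a dict: "clock": time; "joint_pos": joint angles; "qvel": joint speeds; "tau": joint torques, N m; "tcp_pos": TCP position; "orientation": TCP orientation; "wrist_force": force on the tool from outside, world axes, zero at the start; "ft_torque": the same for the moment, N m; "finger_gap": finger opening in m; "grip_force": force on a finger pad.
Only numpy, scipy, OpenCV 4.12 (cv2) and the standard library are available. Lean on these libraries where they do the work, as an engineer would, in place of code of your own. Each camera call takes 0.05 s, during which the arm holds its last target. There are 200 camera calls.

## Task

Boiled eggs for the breakfast service: take the two eggs from the wooden rack and set them gently, one by one, pointed end down, into the two free pockets of the egg cooker, next to the egg already in it. Then put the clear lid on the cooker so that it sits level and fully home in the rim. Do not crack an egg, and leave the cup, saucer, egg cup and salt shaker alone.

Things in the scene. Friction and masses are not known exactly. Their poses are not given: they have to be found in the camera images.
- cooker: Cream electric egg cooker for three eggs, fixed; origin on the counter under its centre, z up. Round housing 163 mm across, 60 mm high, open on top: inside its rim a steel plate 52 mm above the counter carries a dark grey tray of three pockets and a middle stub 68 mm above the counter. A console with a dial, up to 51 mm high, reaches 110 mm from the centre along its -x. Turned up to 60 degrees.
- pocket0 (a point): Centre of an egg pocket's mouth, 70 mm above the counter, 40 mm from the cooker's axis; the three pockets are 120 degrees apart. Each is a round collar, 42 mm across outside, 37 mm inside, 18 mm deep. A seated egg has its widest part about 17 mm above the mouth. Pocket0 already holds egg_c; pocket1 and pocket2 are free.
- pocket1 (a point): Mouth of the second pocket, as pocket0; free at the start.
- pocket2 (a point): Mouth of the third pocket, as pocket0; free at the start.
- lid_seat (a point): Centre of the heating plate's top, on the cooker's axis, 52 mm above the counter: where the origin of the lid lies when the lid is on. The rim around the plate is a funnel 8 mm high, 147 mm across at the plate and 154 mm at its top.
- lid: Clear bluish plastic dome with a black lower edge and a black knob, 140 mm in diameter, 160 g, standing open side down on the counter; origin at the centre of its lower edge, z up. Walls upright to 44 mm, then rounded to the flat top at 76 mm; inside, 134 mm wide and 72 mm high. Its turn does not matter.
- lid_knob (a point): Middle of the lid's knob, 90 mm above the lid's lower edge. The knob is round, 27 to 29 mm across, upright, and reaches from 76 to 104 mm above the lower edge; grip it from above.
- egg_rack: Wooden counter rack for six eggs, fixed; origin on the counter under its centre, x along its length. A board 190 x 130 mm, its top 40 mm above the counter, with two rows of three 37 mm holes 60 mm apart. Eggs stand only in two corner holes far from each other, (-60, -30) and (60, 30) mm from the centre. Rack and lid stand on different sides of the cooker; which is on the left varies.
- egg_a: Brown hen's egg to be loaded, in the rack, pointed end down; 57 mm tall, 44 mm at its widest, about 60 g, rigid. Origin at its pointed lower tip, own z towards its blunt end. The shell cracks if squeezed with over 80 N per finger, pressed down with over 25 N or dropped by 20 mm: grip with 20 to 30 N.
- egg_a_mid (a point): Centre of egg_a where it is widest, 32 mm above its pointed tip and 25 mm below its top. Grip it here, from above; in the rack this lies about 17 mm above the board.
- egg_b: The second egg to be loaded, in the rack, same as egg_a.
- egg_b_mid (a point): Centre of egg_b where it is widest, as egg_a_mid.
- egg_c: An egg like egg_a that already stands in one of the cooker's pockets; it stays there.
- egg_c_mid (a point): Centre of egg_c where it is widest, as egg_a_mid.
- saucer: Bystander: pale blue saucer with a black edge, 136 mm across, with the coffee cup on it, beyond the cooker; origin under its centre.
- coffee_cup: Bystander: pale blue empty coffee cup with a black edge, 84 mm across, 62 mm high, with a handle, on the saucer; origin under its centre.
- egg_cup: Bystander: white egg cup, 47 mm across, 48 mm high, beyond the cooker; origin under its centre.
- salt: Bystander: glass salt shaker with steel cap, 42 mm across, 78 mm high, beyond the cooker; origin under its centre.
Not all that is in view belongs to the job. There is more than one size of the lid; the one meant has the size given above.

How it is judged:
On the way, in this order (a step that is already met when the one before it is completed fails the run):
1. one egg from the rack stands in a pocket of the cooker and is let go ((((((horizontal distance between egg_a_mid and pocket0 below 0.008 m and z of egg_a_mid in the frame of pocket0 between 0.008 and 0.0225 m) or (horizontal distance between egg_a_mid and pocket1 below 0.008 m and z of egg_a_mid in the frame of pocket1 between 0.008 and 0.0225 m) or (horizontal distance between egg_a_mid and pocket2 below 0.008 m and z of egg_a_mid in the frame of pocket2 between 0.008 and 0.0225 m)) and angle between egg_a's own z axis and vertical below 0.5 rad) and contact force between egg_a and the fingers below 0.05 N and linear speed of egg_a below 0.03 m/s) or ((((horizontal distance between egg_b_mid and pocket0 below 0.008 m and z of egg_b_mid in the frame of pocket0 between 0.008 and 0.0225 m) or (horizontal distance between egg_b_mid and pocket1 below 0.008 m and z of egg_b_mid in the frame of pocket1 between 0.008 and 0.0225 m) or (horizontal distance between egg_b_mid and pocket2 below 0.008 m and z of egg_b_mid in the frame of pocket2 between 0.008 and 0.0225 m)) and angle between egg_b's own z axis and vertical below 0.5 rad) and contact force between egg_b and the fingers below 0.05 N and linear speed of egg_b below 0.03 m/s))), for 0.2 s.
2. all three eggs stand in the cooker's pockets, let go (((horizontal distance between egg_a_mid and pocket0 below 0.008 m and z of egg_a_mid in the frame of pocket0 between 0.008 and 0.0225 m) or (horizontal distance between egg_a_mid and pocket1 below 0.008 m and z of egg_a_mid in the frame of pocket1 between 0.008 and 0.0225 m) or (horizontal distance between egg_a_mid and pocket2 below 0.008 m and z of egg_a_mid in the frame of pocket2 between 0.008 and 0.0225 m)) and angle between each of egg_a, egg_b, egg_c's own z axis and vertical below 0.5 rad and ((horizontal distance between egg_b_mid and pocket0 below 0.008 m and z of egg_b_mid in the frame of pocket0 between 0.008 and 0.0225 m) or (horizontal distance between egg_b_mid and pocket1 below 0.008 m and z of egg_b_mid in the frame of pocket1 between 0.008 and 0.0225 m) or (horizontal distance between egg_b_mid and pocket2 below 0.008 m and z of egg_b_mid in the frame of pocket2 between 0.008 and 0.0225 m)) and ((horizontal distance between egg_c_mid and pocket0 below 0.008 m and z of egg_c_mid in the frame of pocket0 between 0.008 and 0.0225 m) or (horizontal distance between egg_c_mid and pocket1 below 0.008 m and z of egg_c_mid in the frame of pocket1 between 0.008 and 0.0225 m) or (horizontal distance between egg_c_mid and pocket2 below 0.008 m and z of egg_c_mid in the frame of pocket2 between 0.008 and 0.0225 m)) and contact force between each of egg_a, egg_b, egg_c and the fingers below 0.05 N), for 0.2 s.
3. the lid is on, fully down in the rim (horizontal distance between lid and lid_seat below 0.0055 m and z of lid in the frame of lid_seat below 0.0025 m and angle between lid's own z axis and vertical below 0.04 rad), for 0.2 s.
At the end, for the whole second after the job is handed in: An egg stands pointed end down in each of the three pockets (within 8 mm of its axis, under 28 degrees of lean, seated) and at rest; the lid is let go and level (under 2.3 degrees) on the cooker, lower edge within 2.5 mm of the plate, axis within 5.5 mm of the cooker's, at rest (all of step 3 and ((horizontal distance between egg_a_mid and pocket0 below 0.008 m and z of egg_a_mid in the frame of pocket0 between 0.008 and 0.0225 m) or (horizontal distance between egg_a_mid and pocket1 below 0.008 m and z of egg_a_mid in the frame of pocket1 between 0.008 and 0.0225 m) or (horizontal distance between egg_a_mid and pocket2 below 0.008 m and z of egg_a_mid in the frame of pocket2 between 0.008 and 0.0225 m)) and angle between each of egg_a, egg_b, egg_c's own z axis and vertical below 0.5 rad and ((horizontal distance between egg_b_mid and pocket0 below 0.008 m and z of egg_b_mid in the frame of pocket0 between 0.008 and 0.0225 m) or (horizontal distance between egg_b_mid and pocket1 below 0.008 m and z of egg_b_mid in the frame of pocket1 between 0.008 and 0.0225 m) or (horizontal distance between egg_b_mid and pocket2 below 0.008 m and z of egg_b_mid in the frame of pocket2 between 0.008 and 0.0225 m)) and ((horizontal distance between egg_c_mid and pocket0 below 0.008 m and z of egg_c_mid in the frame of pocket0 between 0.008 and 0.0225 m) or (horizontal distance between egg_c_mid and pocket1 below 0.008 m and z of egg_c_mid in the frame of pocket1 between 0.008 and 0.0225 m) or (horizontal distance between egg_c_mid and pocket2 below 0.008 m and z of egg_c_mid in the frame of pocket2 between 0.008 and 0.0225 m)) and linear speed of each of egg_a, egg_b, egg_c, lid below 0.02 m/s and angular speed of each of egg_a, egg_b, egg_c below 0.3 rad/s and contact force between lid and the fingers below 0.05 N); the robot touches nothing.
It fails at once if an egg is squeezed until it cracks, with over 80 N per finger (contact force between any of egg_a, egg_b, egg_c and the fingers above 160 N).
It fails at once if an egg is dropped: it falls free of the fingers faster than 0.6 m/s (a fall of about 20 mm) ((linear speed of egg_a above 0.6 m/s and contact force between egg_a and the fingers below 0.05 N) or (linear speed of egg_b above 0.6 m/s and contact force between egg_b and the fingers below 0.05 N) or (linear speed of egg_c above 0.6 m/s and contact force between egg_c and the fingers below 0.05 N)).
It fails at once if an egg is knocked or pressed hard against the cooker, the lid, the rack or another egg (contact force between any of egg_a, egg_b, egg_c and cooker above 80 N or contact force between any of egg_a, egg_b, egg_c and lid above 80 N or contact force between any of egg_a, egg_b, egg_c and egg_rack above 80 N or contact force between egg_a and egg_b above 80 N or contact force between any of egg_a, egg_b and egg_c above 80 N).
It fails at once if the saucer, coffee cup, egg cup or salt shaker is moved more than 25 mm (distance of any of saucer, coffee_cup, egg_cup, salt from where it was at the start of the episode above 0.025 m).
It also fails if it takes over 62 s, if anything falls off the work surface, if the arm or the gripper's body presses on something with over 40 N, if the wrist force passes 120 N, or if a joint passes its speed limit or range.

## Working session

There is one attempt and no reset: what is moved stays moved. The work goes in short steps, Python scripts to look and compute and a shell command to move; the robot and the scene stay as the last step left them, time stands still between calls to the robot, and variables do not carry over. Pictures are saved under pics/ and viewed, at most 10 in all, crops included, and the job is handed in when it is done.

```bash
ls; mkdir -p pics
cat > h.py <<'E'
import numpy as np, cv2
from workcell import env
from scipy.spatial.transform import Rotation as R
def cam(name):
    m=env.camera_model(name); f=200/np.tan(np.radians(m["fovy"])/2)
    K=np.array([[f,0,m["cx"]],[0,f,m["cy"]],[0,0,1]])
    if "T_tool_cam" in m:
        s=env.get_state(); q=np.array(s["orientation"])
        T=np.eye(4); T[:3,:3]=R.from_quat(q[[1,2,3,0]]).as_matrix(); T[:3,3]=s["tcp_pos"]
        T=T@np.array(m["T_tool_cam"])
    else:
        Rm=cv2.Rodrigues(np.array(m["rvec"],float))[0]; T=np.eye(4)
        T[:3,:3]=Rm.T; T[:3,3]=-Rm.T@np.array(m["tvec"],float).ravel()
    return K,T
def cloud(name,depth,K,T):
    v,u=np.mgrid[:400,:640]; d=depth
    P=np.stack([(u-K[0,2])/K[0,0]*d,(v-K[1,2])/K[1,1]*d,d],-1)@T[:3,:3].T+T[:3,3]
    P[d<=0]=np.nan; return P
def snap(name):
    K,T=cam(name); im,d=env.read_camera(name); return im,d,K,T,cloud(name,d,K,T)
def onplane(xy,z,K,T):
    r=T[:3,:3]@np.linalg.solve(K,[xy[0],xy[1],1.]); return T[:3,3]+r*(z-T[2,3])/r[2]
E
python3 - <<'E'
from h import *
print(env.get_state())
for n in ["top","side","wrist"]:
    print(env.camera_model(n))
ims={}
for n in ["top","side"]:
    im,d,K,T,P=snap(n); ims[n]=im; np.savez(f"{n}0.npz",im=im,d=d,K=K,T=T); cv2.imwrite(f"pics/{n}0.png",im)
    for t in ["cooker","lid","lid_knob","egg_rack","egg_a","egg_c","saucer","coffee_cup","egg_cup","salt"]:
        for o in env.outline_of(n,t):
            m=o["mask"]; q=P[m]; 
            print(n,t,round(o["conf"],2),np.round(o["xy"],0),m.sum(),np.round(np.nanmedian(q,0),3),np.round(np.nanmax(q[:,2]),3))
E
```

```text
pics
{'clock': 0.0, 'joint_pos': array([9.89409397e-01, 3.14019505e-01, 4.49682551e-02, 1.30358819e+00,
       1.19083225e-05, 1.43123978e+00]), 'qvel': array([-0.00129361,  0.00098609,  0.00061532,  0.00030221,  0.00066427,
        0.00010726]), 'tau': array([-4.33177929e-04, -4.80631614e+01,  2.98530453e+01,  1.93833903e-02,
       -2.83296185e-04, -5.50607453e-06]), 'tcp_pos': array([0.24558606, 0.51938931, 0.24939358]), 'orientation': array([-3.30619664e-04,  2.19122579e-01,  9.75696903e-01, -8.60230395e-04]), 'wrist_force': array([ 0.75310695, -0.71868136,  0.7567153 ]), 'ft_torque': array([0.01708247, 0.00278325, 0.0481821 ]), 'grip_force': 0.0, 'finger_gap': 0.08551364440521267}
{'fovy': 44.69978793120551, 'cx': 318.0846326866323, 'cy': 192.82809564064726, 'rvec': array([ 2.16987191, -2.14475113,  0.11733787]), 'tvec': array([0.11284469, 0.53398845, 1.60432769])}
{'fovy': 51.099683718821645, 'cx': 320.015624461249, 'cy': 198.58424669170407, 'rvec': array([ 2.12070138, -0.75169269,  0.3625012 ]), 'tvec': array([-0.3412974 ,  0.31615806,  0.78100858])}
{'fovy': 66.82750338645356
[... 2230 characters left out ...]
 4459 [ 0.52  -0.275  0.04 ] 0.081
side egg_a 0.88 [454. 276.] 401 [ 0.586 -0.261  0.068] 0.084
side egg_a 0.61 [418. 313.] 478 [ 0.454 -0.279  0.07 ] 0.084
side egg_a 0.54 [337. 203.] 293 [0.536 0.047 0.097] 0.114
side egg_c 0.88 [454. 276.] 401 [ 0.586 -0.261  0.068] 0.084
side egg_c 0.61 [418. 313.] 478 [ 0.454 -0.279  0.07 ] 0.084
side egg_c 0.54 [337. 203.] 293 [0.536 0.047 0.097] 0.114
side saucer 0.91 [369. 190.] 560 [0.722 0.126 0.011] 0.056
side coffee_cup 0.56 [370. 173.] 740 [0.737 0.141 0.05 ] 0.071
side egg_cup 0.71 [423. 201.] 313 [ 0.768 -0.032  0.035] 0.051
side salt 0.71 [467. 247.] 453 [ 0.705 -0.208  0.043] 0.079
side salt 0.52 [433. 301.] 3924 [ 0.52  -0.276  0.04 ] 0.045
```

Run:
```python
from h import *
a=np.load("top0.npz"); im=a["im"]
P=cloud("top",a["d"],a["K"],a["T"])
cv2.imwrite("pics/top_crop.png",cv2.resize(im[90:340,130:480],None,fx=2.25,fy=2.25,interpolation=cv2.INTER_CUBIC))
s=np.load("side0.npz")["im"]
cv2.imwrite("pics/side_crop.png",cv2.resize(s[80:360,130:520],None,fx=2.05,fy=2.05,interpolation=cv2.INTER_CUBIC))
```

```text
(no output)
```

View pics/top_crop.png

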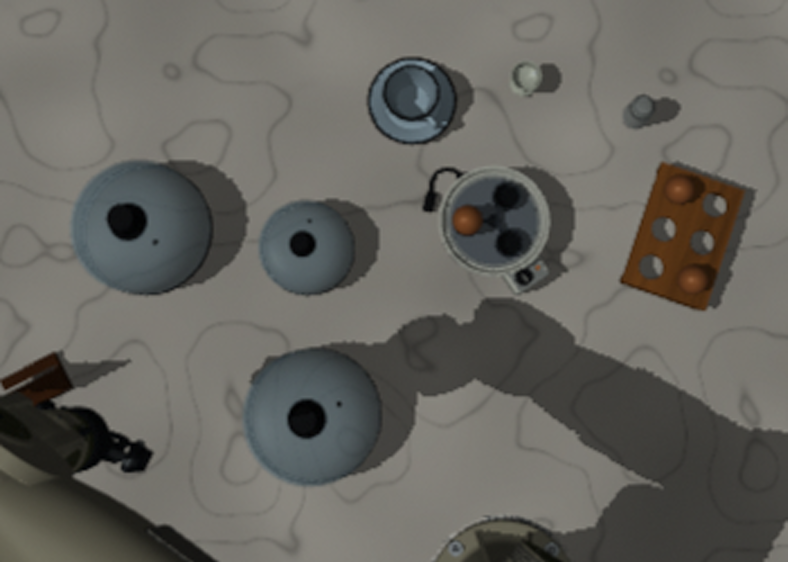

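View pics/side_crop.png

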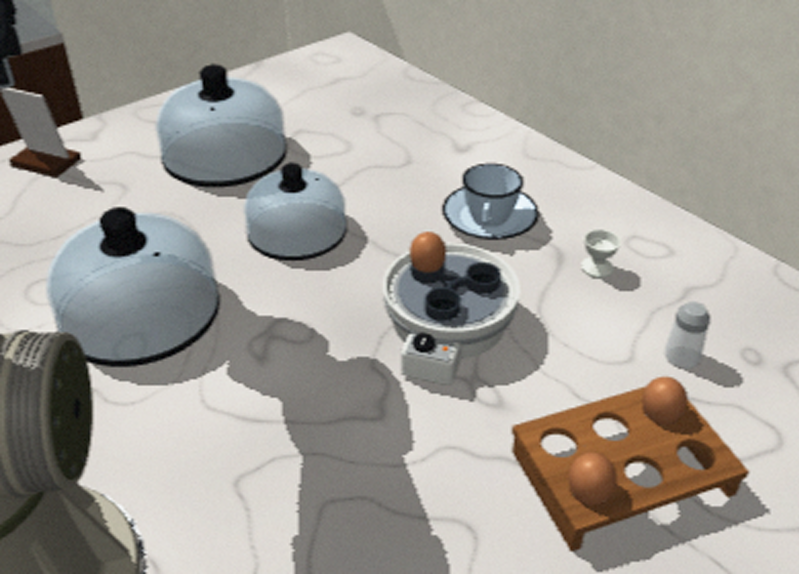

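Top view: three look‑alike lids at (195,188), (264,200) and (268,277). The small one at (264,200) is about 44 px ≈ 140 mm wide and ~107 mm high over its knob, so it is the one meant; the others are ~206 mm. The cooker is at (350,188) with egg_c at its left pocket, and the rack at (430,194) with eggs at (432,175) and (438,215). The side crop confirms the layout.

```bash
cat >> h.py <<'E'
def shot(tag,targets):
    im,d,K,T,P=snap("wrist"); np.savez(tag+".npz",im=im,d=d,K=K,T=T); cv2.imwrite(f"pics/{tag}.png",im)
    for t in targets:
        for i,o in enumerate(env.outline_of("wrist",t)):
            if o["conf"]<.4: continue
            m=o["mask"]; q=P[m]; np.save(f"{tag}_{t}{i}.npy",m)
            print(tag,t,i,round(o["conf"],2),np.round(o["xy"],0),m.sum(),np.round(np.nanmedian(q,0),4),np.round(np.nanpercentile(q[:,2],[1,99]),4))
E
python3 -m pendant '[{"travel":[-1,-1,-0.4],"rot":[0,0,-0.422],"fingers":1},{"travel":[-1,-1,-0.4],"rot":[0,0,-0.422],"fingers":1},{"travel":[-1,-1,-0.4],"rot":[0,0,-0.422],"fingers":1},{"travel":[-1,-1,-0.4],"rot":[0,0,-0.422],"fingers":1}]'
python3 -m pendant '[{"travel":[-1,-1,0],"rot":[0,0,0],"fingers":1},{"travel":[-1,-1,0],"rot":[0,0,0],"fingers":1},{"travel":[-1,-1,0],"rot":[0,0,0],"fingers":1},{"travel":[-1,-1,0],"rot":[0,0,0],"fingers":1},{"travel":[-1,-1,0],"rot":[0,0,0],"fingers":1},{"travel":[-1,-1,0],"rot":[0,0,0],"fingers":1}]'
python3 -c "
from h import *
shot('w1',['lid','lid_knob'])"
python3 -m pendant '[{"travel":[-0.475,-1,0],"rot":[0,0,0],"fingers":1},{"travel":[-0.475,-1,0],"rot":[0,0,0],"fingers":1},{"travel":[-0.475,-1,0],"rot":[0,0,0],"fingers":1}]'
python3 -m pendant '[{"travel":[0,-1,0],"rot":[0,0,0],"fingers":1},{"travel":[0,-1,0],"rot":[0,0,0],"fingers":1},{"travel":[0,-1,0],"rot":[0,0,0],"fingers":1}]'
python3 -m pendant '[{"travel":[0,-0.83,0],"rot":[0,0,0],"fingers":1},{"travel":[0,-0.83,0],"rot":[0,0,0],"fingers":1},{"travel":[0,-0.83,0],"rot":[0,0,0],"fingers":1},{"travel":[0,-0.83,0],"rot":[0,0,0],"fingers":1}]'
python3 -c "
from h import *
shot('w2',['cooker','egg_rack','egg_a'])
print(env.get_state())"
```

```text
clock: 1.5
tcp_pos: [0.3035, 0.358, 0.2993]
orientation: [0.001, -0.001, 1.0, 0.0]
wrist_force: [-0.3, 0.3, 0.1]
finger_gap: 0.0855
grip_force: 0.0
clock: 2.1
tcp_pos: [0.423, 0.2398, 0.2982]
orientation: [-0.0, 0.001, 1.0, 0.0]
wrist_force: [0.1, -0.2, -0.2]
finger_gap: 0.0853
grip_force: 0.0
w1 lid 0 0.8 [354. 228.] 8797 [0.4891 0.2926 0.0708] [0.0037 0.1037]
w1 lid 1 0.78 [547. 245.] 20741 [0.5036 0.5119 0.0968] [0.0032 0.1464]
w1 lid 2 0.56 [353.  46.] 18043 [0.2909 0.2769 0.1024] [0.0622 0.1464]
w1 lid_knob 0 0.82 [545. 248.] 20605 [0.5035 0.5114 0.0969] [0.0039 0.1464]
w1 lid_knob 1 0.64 [355. 232.] 8679 [0.4892 0.2923 0.071 ] [0.007  0.1037]
w1 lid_knob 2 0.62 [352.  46.] 18075 [0.2909 0.2769 0.1024] [0.0612 0.1464]
clock: 2.55
tcp_pos: [0.4804, 0.1195, 0.2985]
orientation: [0.0, -0.001, 1.0, -0.0]
wrist_force: [-0.8, -0.1, 0.4]
finger_gap: 0.0854
grip_force: 0.0
clock: 2.85
tcp_pos: [0.4798, -0.002, 0.2983]
orientation: [0.0, 0.0, 1.0, -0.0]
wrist_force: [-0.8, 0.4, 0.2]
finger_gap: 0.0856
grip_force: 0.0
clock: 3.25
tcp_pos: [0.4799, -0.0995, 0.2982]
orientation: [-0.0, 0.00
[... 565 characters left out ...]
': array([-3.65156879e-01,  1.37328057e-01, -6.22347846e-02,  1.37117425e+00,
        3.14839312e-04, -3.68115742e-01]), 'qvel': array([ 9.16227766e-04,  2.79523601e-03,  1.09402432e-03, -2.66465573e-03,
        2.78187220e-05, -2.50816985e-03]), 'tau': array([-4.18318911e-01, -3.79988480e+01,  3.00845146e+01, -1.09610628e-02,
       -1.45959441e-02,  4.90952341e-03]), 'tcp_pos': array([ 0.48012853, -0.09781235,  0.29843539]), 'orientation': array([ 8.40829716e-05, -1.47943559e-03,  9.99998893e-01,  1.36339128e-04]), 'wrist_force': array([ 0.49111324, -0.30028262,  0.98938008]), 'ft_torque': array([-0.03308035,  0.01686166,  0.02265006]), 'grip_force': 0.0, 'finger_gap': 0.08562519617280726}
```

```bash
cat > fit.py <<'E'
from h import *
from scipy.optimize import least_squares
def load(tag):
    a=np.load(tag+".npz"); return a["im"],cloud("w",a["d"],a["K"],a["T"])
def egg(P,m):
    q=P[m]; q=q[np.isfinite(q).all(1)]; q=q[q[:,2]>np.percentile(q[:,2],98)-.024]
    f=lambda p:(np.linalg.norm((q-p)/[.022,.022,.025],axis=1)-1)*.022
    r=least_squares(f,[*np.median(q[:,:2],0),q[:,2].max()-.025],loss="soft_l1",f_scale=.001)
    return r.x,len(q),np.median(np.abs(r.fun))
def circ(q,free=True):
    r=least_squares(lambda p:np.hypot(q[:,0]-p[0],q[:,1]-p[1])-p[2],[*q.mean(0)[:2],.07],loss="soft_l1",f_scale=.002); return r.x,np.median(np.abs(r.fun)),len(q)
E
python3 - <<'E'
from fit import *
im,P=load("w2")
for i in range(3): print("egg",i,egg(P,np.load(f"w2_egg_a{i}.npy")))
X,Y,Z=P[...,0],P[...,1],P[...,2]
near=np.hypot(X-.54,Y-.005)<.095
print("rim",circ(P[near&(Z>.0575)&(Z<.0625)&(np.hypot(X-.54,Y-.005)>.07)]))
c=P[near&(Z>.065)&(Z<.073)]
# collars: cluster ring points
e=egg(P,np.load("w2_egg_a1.npy"))[0]
def cost(p):
    C=p[:2]; best=np.full(len(c),9.)
    for k in range(3):
        a=p[2]+k*2*np.pi/3; pc=C+.04*np.array([np.cos(a),np.sin(a)])
        best=np.minimum(best,np.abs(np.hypot(*(c[:,:2]-pc).T)-.0198))
    return np.minimum(best,.006)
from itertools import product
g=min(((np.sum(cost(np.array([x,y,t]))),x,y,t) for x in np.arange(.52,.56,.002) for y in np.arange(-.015,.025,.002) for t in np.radians(np.arange(60,180,3)) ))
r=least_squares(cost,g[1:],loss="soft_l1",f_scale=.001)
print("cooker",r.x,np.degrees(r.x[2]),np.median(r.fun),len(c))
for k in range(3):
    a=r.x[2]+k*2*np.pi/3; print(r.x[:2]+.04*np.array([np.cos(a),np.sin(a)]),np.degrees(a))
# rack board
b=np.load("w2_egg_rack0.npy")&(np.abs(Z-.04)<.003); q=P[b][:,:2].astype(np.float32); print("rack",cv2.minAreaRect(q))
im,P=load("w1"); X,Y,Z=P[...,0],P[...,1],P[...,2]; n=np.hypot(X-.5,Y-.285)<.09
print("knob",circ(P[n&(Z>.1)&(Z<.107)]),P[n&(Z>.1)&(Z<.107)][:,:2].mean(0),cv2.minEnclosingCircle(P[n&(Z>.1)][:,:2].astype(np.float32)))
for z in [.02,.03,.04]:print("wall",circ(P[n&(abs(Z-z)<.005)]))
a=cv2.resize(im[140:340,220:480],None,fx=2,fy=2); im2=np.load("w2.npz")["im"]
cv2.imwrite("pics/both.png",np.vstack([cv2.resize(im2,(640,400)),cv2.resize(a,(640,200))]) if 0 else np.hstack([cv2.resize(im2[90:310],(496,170)),cv2.resize(im[140:340,220:480],(221,170))]))
E
```

```text
egg 0 (array([ 0.46254535, -0.2711087 ,  0.05632653]), 1117, np.float64(0.00033315259261415184))
egg 1 (array([0.54327009, 0.05962499, 0.08629302]), 1129, np.float64(0.0003287026130016124))
egg 2 (array([ 0.56230062, -0.25933986,  0.07969064]), 303, np.float64(0.002257919088827192))
rim (array([0.54525487, 0.01882885, 0.07884678]), np.float64(0.0012004985150397274), 821)
cooker [0.54527057 0.01930646 1.6365492 ] 93.7673622994594 0.00096188823723109 918
[0.54264235 0.05922003] 93.7673622994594
[ 0.51201852 -0.00292642] 213.7673622994594
[0.58115084 0.00162579] 333.7673622994594
rack ((0.5293800830841064, -0.2627037763595581), (0.13109137117862701, 0.19146279990673065), 70.9237289428711)
knob (array([0.50508791, 0.29809524, 0.00989864]), np.float64(0.002367605033485856), 446) [0.50499368 0.2981203 ] ((0.46577855944633484, 0.2860032916069031), 0.05658614635467529)
wall (array([0.50623743, 0.29864225, 0.06984067]), np.float64(9.348174194707265e-05), 136)
wall (array([0.50631646, 0.29862729, 0.06990546]), np.float64(9.645547206432042e-05), 132)
wall (array([0.50610092, 0.29853379, 0.06953732]), np.float64(0.00020293336460284334), 216)
```

View pics/both.png

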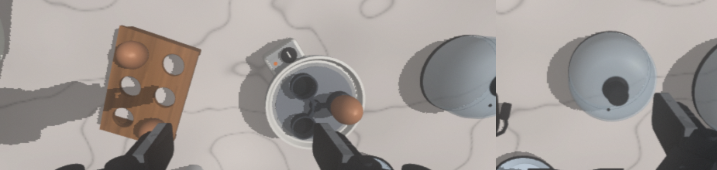

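Wrist pictures: rack at left with eggs at its two corners, cooker mid with egg_c in the right pocket, and the small lid (fitted diameter 139.7 mm, knob top ~104 mm), confirming that lid at (354,228) in w1. Measured mid heights of 56 mm (rack egg) and 86 mm (egg_c) agree with the text. I'll go to the nearer egg first.

```bash
python3 -m pendant '[{"travel":[0.146,-1,0],"rot":[0,0,0],"fingers":1},{"travel":[0.146,-1,0],"rot":[0,0,0],"fingers":1},{"travel":[0.146,-1,0],"rot":[0,0,0],"fingers":1}]'
python3 -m pendant '[{"travel":[0,-0.43,1],"rot":[0,0,0],"fingers":1},{"travel":[0,-0.43,1],"rot":[0,0,0],"fingers":1},{"travel":[0,-0.43,1],"rot":[0,0,0],"fingers":1},{"travel":[0,-0.43,1],"rot":[0,0,0],"fingers":1},{"travel":[0,-0.43,1],"rot":[0,0,0],"fingers":1}]' 25
python3 - <<'E'
from fit import *
shot('w3',['egg_a'])
im,P=load("w3")
import glob
for f in sorted(glob.glob("w3_egg*.npy")): print(f,egg(P,np.load(f)))
print(env.get_state()["tcp_pos"])
E
```

```text
clock: 3.75
tcp_pos: [0.4628, -0.2209, 0.2983]
orientation: [0.0, -0.001, 1.0, -0.001]
wrist_force: [1.2, -0.9, 0.1]
finger_gap: 0.0856
grip_force: 0.0
clock: 4.25
tcp_pos: [0.4629, -0.2699, 0.1787]
orientation: [-0.0, -0.001, 1.0, 0.001]
wrist_force: [0.7, 0.0, 0.4]
finger_gap: 0.0854
grip_force: 0.0
w3 egg_a 0 0.92 [312. 203.] 2185 [ 0.4574 -0.2708  0.0748] [0.0526 0.0817]
w3 egg_a 1 0.84 [326. 327.] 1200 [ 0.5795 -0.2558  0.065 ] [0.0414 0.0768]
w3_egg_a0.npy (array([ 0.46289196, -0.27118507,  0.05630802]), 2114, np.float64(0.0002602178744978585))
w3_egg_a1.npy (array([ 0.59607638, -0.25366441,  0.05628645]), 1027, np.float64(0.0003137873093913812))
[ 0.4639146  -0.27060453  0.1804678 ]
```

```bash
python3 -m pendant '[{"travel":[0,0,0.35],"rot":[0,0,0],"fingers":1},{"travel":[0,0,0.65],"rot":[0,0,0],"fingers":1},{"travel":[0,0,0.85],"rot":[0,0,0],"fingers":1},{"travel":[0,0,1],"rot":[0,0,0],"fingers":1},{"travel":[0,0,1],"rot":[0,0,0],"fingers":1}]'
python3 -m pendant '[{"travel":[0,0,0],"rot":[0,0,0],"fingers":0},{"travel":[0,0,0],"rot":[0,0,0],"fingers":-0.3},{"travel":[0,0,0],"rot":[0,0,0],"fingers":-0.3},{"travel":[0,0,0],"rot":[0,0,0],"fingers":-0.3},{"travel":[0,0,0],"rot":[0,0,0],"fingers":-0.3},{"travel":[0,0,0],"rot":[0,0,0],"fingers":-0.3}]' 25
```

```text
clock: 4.85
tcp_pos: [0.4626, -0.2699, 0.0579]
orientation: [-0.001, -0.001, 1.0, 0.001]
wrist_force: [-0.8, 0.3, 1.3]
finger_gap: 0.0853
grip_force: 0.0
clock: 5.45
tcp_pos: [0.4638, -0.2721, 0.0599]
orientation: [0.001, 0.0, 1.0, -0.001]
wrist_force: [0.3, -0.4, 6.5]
finger_gap: 0.0424
grip_force: 25.1
```

```bash
python3 -m pendant '[{"travel":[0,0,-0.1],"rot":[0,0,0],"fingers":-0.3},{"travel":[0,0,-0.35],"rot":[0,0,0],"fingers":-0.3},{"travel":[0,0,-0.7],"rot":[0,0,0],"fingers":-0.3},{"travel":[0,0,-1],"rot":[0,0,0],"fingers":-0.3},{"travel":[0,0,-1],"rot":[0,0,0],"fingers":-0.3},{"travel":[0,0,-1],"rot":[0,0,0],"fingers":-0.3}]'
python3 - <<'E'
from fit import *
s=env.get_state(); shot('w4',['egg_a'])
im,P=load("w4")
import glob
for f in sorted(glob.glob("w4_egg*.npy")): print(f,egg(P,np.load(f)))
print(s["tcp_pos"],s["wrist_force"],s["grip_force"])
E
```

```text
clock: 6.05
tcp_pos: [0.4629, -0.2714, 0.1796]
orientation: [0.001, -0.0, 1.0, -0.001]
wrist_force: [0.2, 0.6, -1.3]
finger_gap: 0.0425
grip_force: 25.7
w4 egg_a 0 0.86 [332. 329.] 935 [ 0.5816 -0.2545  0.0685] [0.0406 0.2326]
w4 egg_a 1 0.82 [314. 270.] 7724 [ 0.4532 -0.2705  0.1934] [0.1675 0.2008]
w4_egg_a0.npy (array([ 0.59596539, -0.25366462,  0.05629885]), 888, np.float64(0.0003545399676613858))
w4_egg_a1.npy (array([ 0.46224235, -0.27050802,  0.17549765]), 7246, np.float64(0.00024702749209604114))
[ 0.46292684 -0.27138549  0.17959388] [ 0.24110699  0.63980679 -1.28035189] 25.732111930847168
```

```bash
python3 -m pendant '[{"travel":[-0.14,0.33,0],"rot":[0,0,0],"fingers":-0.3},{"travel":[-0.28,0.66,0],"rot":[0,0,0],"fingers":-0.3},{"travel":[-0.409,1,0],"rot":[0,0,0],"fingers":-0.3}]'
python3 -m pendant '[{"travel":[0,0.35,0],"rot":[0,0,0],"fingers":-0.3},{"travel":[0,0.7,0],"rot":[0,0,0],"fingers":-0.3},{"travel":[0,0.9,0],"rot":[0,0,0],"fingers":-0.3},{"travel":[0,1,0],"rot":[0,0,0],"fingers":-0.3}]'
python3 -m pendant '[{"travel":[0,0.06,0],"rot":[0,0,-0.13],"fingers":-0.3},{"travel":[0,0.12,0],"rot":[0,0,-0.26],"fingers":-0.3},{"travel":[0,0.18,0],"rot":[0,0,-0.4],"fingers":-0.3},{"travel":[0,0.2375,0],"rot":[0,0,-0.53],"fingers":-0.3},{"travel":[0,0.2375,0],"rot":[0,0,-0.563],"fingers":-0.3},{"travel":[0,0.2375,0],"rot":[0,0,-0.563],"fingers":-0.3},{"travel":[0,0.2375,0],"rot":[0,0,-0.563],"fingers":-0.3}]'
python3 - <<'E'
from fit import *
ss=[]; 
s=env.get_state(); shot('w5',['egg_a'])
im,P=load("w5")
import glob
for f in sorted(glob.glob("w5_egg*.npy")): print(f,egg(P,np.load(f)))
print(s["tcp_pos"],s["wrist_force"],s["grip_force"])
E
```

```text
clock: 6.45
tcp_pos: [0.5109, -0.1498, 0.1764]
orientation: [-0.002, 0.001, 1.0, 0.001]
wrist_force: [0.6, 0.8, -0.4]
finger_gap: 0.0428
grip_force: 25.7
clock: 6.85
tcp_pos: [0.5101, -0.0287, 0.1767]
orientation: [-0.002, -0.001, 1.0, 0.001]
wrist_force: [0.1, 0.0, -0.3]
finger_gap: 0.0421
grip_force: 25.8
clock: 7.55
tcp_pos: [0.5113, -0.0031, 0.1775]
orientation: [-0.001, -0.29, 0.957, 0.0]
wrist_force: [0.5, 0.4, -0.2]
finger_gap: 0.0425
grip_force: 25.8
w5 egg_a 0 0.97 [  7. 122.] 1058 [ 0.5856 -0.2352  0.0536] [0.0394 0.0642]
w5 egg_a 1 0.63 [354. 308.] 251 [0.5483 0.0594 0.11  ] [0.1036 0.1123]
w5 egg_a 2 0.58 [314. 274.] 7602 [ 0.5029 -0.007   0.1916] [0.1679 0.1987]
w5_egg_a0.npy (array([ 0.59554697, -0.25364657,  0.05464234]), 1042, np.float64(0.0003748559443098651))
w5_egg_a1.npy (array([0.54299064, 0.0596976 , 0.08631555]), 250, np.float64(0.00021670215170146865))
w5_egg_a2.npy (array([ 0.51051455, -0.00198549,  0.17347586]), 7191, np.float64(0.0002533280527498292))
[ 0.51129216 -0.00313907  0.17754335] [ 0.54321126  0.40567602 -0.22029023] 25.767551064491272
```

View pics/w5.png

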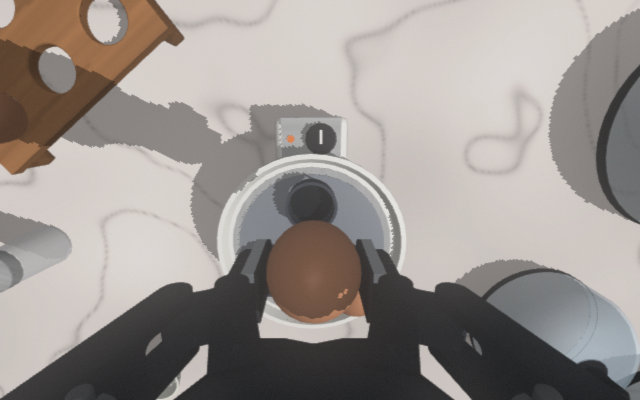

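The image shows the held egg at (314,274) between the pads and an empty pocket mouth at (312,203). I'll check that this pocket projects as computed.

Run:
```python
from fit import *
a=np.load("w5.npz");K,T=a["K"],a["T"]
for p in [(.512,-.0029,.07),(.5811,.0016,.07),(.5453,.0191,.06)]:
    c=K@(T[:3,:3].T@(np.array(p)-T[:3,3])); print(c[:2]/c[2])
im,P=load("w5"); X,Y,Z=P[...,0],P[...,1],P[...,2]
h=np.hypot(X-.5453,Y-.0191)
print(circ(P[(Z>.0575)&(Z<.0625)&(h>.07)&(h<.09)]))
q=P[(Z>.066)&(Z<.072)&(np.hypot(X-.512,Y+.0029)<.026)]; 
r=least_squares(lambda p:np.hypot(q[:,0]-p[0],q[:,1]-p[1])-.0198,[.512,-.003],loss="soft_l1",f_scale=.001);print(r.x,len(q))
```

```text
[311.16819718 206.73631459]
[270.65024351 274.43499359]
[311.17649317 247.63971162]
(array([0.54551556, 0.01940474, 0.07869132]), np.float64(0.0012899514490509398), 2646)
[ 0.51226191 -0.00283536] 419
```

```bash
python3 -m pendant '[{"travel":[-0.006,-0.009,0.2],"rot":[0,0,0],"fingers":-0.3},{"travel":[-0.006,-0.009,0.42],"rot":[0,0,0],"fingers":-0.3},{"travel":[-0.006,-0.009,0.55],"rot":[0,0,0],"fingers":-0.3},{"travel":[-0.006,-0.009,0.62],"rot":[0,0,0],"fingers":-0.3},{"travel":[-0.006,-0.009,0.66],"rot":[0,0,0],"fingers":-0.3},{"travel":[-0.006,-0.009,0.69],"rot":[0,0,0],"fingers":-0.3},{"travel":[-0.006,-0.009,0.71],"rot":[0,0,0],"fingers":-0.3},{"travel":[-0.006,-0.009,0.71],"rot":[0,0,0],"fingers":-0.3}]'
python3 - <<'E'
from fit import *
s=env.get_state(); shot('w6',['egg_a'])
im,P=load("w6")
import glob
for f in sorted(glob.glob("w6_egg*.npy")): print(f,egg(P,np.load(f)))
print(s["tcp_pos"],s["wrist_force"],s["grip_force"])
E
```

```text
clock: 8.45
tcp_pos: [0.5132, -0.0032, 0.0934]
orientation: [0.0, -0.291, 0.957, -0.0]
wrist_force: [-0.0, -0.1, -0.1]
finger_gap: 0.0426
grip_force: 25.8
w6 egg_a 0 0.64 [357. 330.] 357 [0.5333 0.0409 0.0786] [0.0697 0.153 ]
w6 egg_a 1 0.57 [313. 271.] 7747 [ 0.5048 -0.007   0.1073] [0.0806 0.1146]
w6_egg_a0.npy (array([ 0.49191203, -0.02092747,  0.14399244]), 10, np.float64(0.00014218482244161268))
w6_egg_a1.npy (array([ 0.51238395, -0.00202612,  0.08934942]), 7236, np.float64(0.0002488363800434338))
[ 0.51315774 -0.0031797   0.09340136] [-0.03683    -0.06679297 -0.08621935] 25.767614543437958
```

```bash
python3 -m pendant '[{"travel":[0,0,0.01],"rot":[0,0,0],"fingers":-0.3},{"travel":[0,0,0.02],"rot":[0,0,0],"fingers":-0.3},{"travel":[0,0,0.02],"rot":[0,0,0],"fingers":-0.3},{"travel":[0,0,0.02],"rot":[0,0,0],"fingers":0.2},{"travel":[0,0,0.02],"rot":[0,0,0],"fingers":0.5},{"travel":[0,0,0.02],"rot":[0,0,0],"fingers":0.5},{"travel":[0,0,0.02],"rot":[0,0,0],"fingers":0.5}]'
python3 -m pendant '[{"travel":[0,0,-0.15],"rot":[0,0,0],"fingers":0.5},{"travel":[0,0,-0.4],"rot":[0,0,0],"fingers":0.5},{"travel":[0,0,-0.75],"rot":[0,0,0],"fingers":0.7},{"travel":[0,0,-1],"rot":[0,0,0],"fingers":1},{"travel":[0,0,-1],"rot":[0,0,0],"fingers":1}]'
python3 - <<'E'
from fit import *
s=env.get_state(); shot('w7',['egg_a'])
im,P=load("w7")
import glob
for f in sorted(glob.glob("w7_egg*.npy")): print(f,egg(P,np.load(f)))
print(s["tcp_pos"],s["wrist_force"],s["grip_force"],s["orientation"])
E
```

```text
clock: 9.25
tcp_pos: [0.5127, -0.003, 0.0906]
orientation: [-0.0, -0.291, 0.957, 0.0]
wrist_force: [0.2, -0.7, 0.4]
finger_gap: 0.0636
grip_force: 0.0
clock: 9.75
tcp_pos: [0.5155, -0.0035, 0.2154]
orientation: [0.004, -0.291, 0.957, -0.002]
wrist_force: [-0.3, 0.4, 0.1]
finger_gap: 0.0855
grip_force: 0.0
w7 egg_a 0 0.87 [351. 259.] 1954 [0.5372 0.0529 0.1035] [0.0788 0.1116]
w7 egg_a 1 0.75 [313. 196.] 2129 [ 0.509  -0.0062  0.1045] [0.0536 0.1116]
w7 egg_a 2 0.63 [ 33. 109.] 2855 [ 0.588  -0.2432  0.0697] [0.0387 0.0815]
w7_egg_a0.npy (array([0.54322326, 0.05959223, 0.08638122]), 1805, np.float64(0.00027787250447361455))
w7_egg_a1.npy (array([ 0.51311609, -0.00362784,  0.08625475]), 2025, np.float64(0.0002542564572704444))
w7_egg_a2.npy (array([ 0.59553142, -0.25374082,  0.05626279]), 2320, np.float64(0.0004283658953442627))
[ 0.51547991 -0.00349506  0.21539588] [-0.32422997  0.38463322  0.14156876] 0.0 [ 0.00379543 -0.2906411   0.95682297 -0.00177361]
```

Egg 1 is seated (mid at z 0.0863, 1.3 mm off the pocket axis). On to the second egg.

```bash
python3 -m pendant '[{"travel":[0.1,-0.33,0],"rot":[0,0,0.14],"fingers":1},{"travel":[0.2,-0.66,0],"rot":[0,0,0.28],"fingers":1},{"travel":[0.293,-1,0],"rot":[0,0,0.42],"fingers":1},{"travel":[0.293,-1,0],"rot":[0,0,0.56],"fingers":1},{"travel":[0.293,-1,0],"rot":[0,0,0.7],"fingers":1},{"travel":[0.293,-1,0],"rot":[0,0,0.84],"fingers":1},{"travel":[0.293,-1,0],"rot":[0,0,1],"fingers":1},{"travel":[0.293,-1,0],"rot":[0,0,1],"fingers":1}]'
python3 -m pendant '[{"travel":[-0.25,-0.25,0.1],"rot":[0,0,0],"fingers":1},{"travel":[-0.5,-0.5,0.2],"rot":[0,0,0],"fingers":1},{"travel":[-0.75,-0.75,0.3],"rot":[0,0,0],"fingers":1},{"travel":[-0.822,-0.813,0.3],"rot":[0,0,0],"fingers":1},{"travel":[-0.822,-0.813,0.3],"rot":[0,0,0],"fingers":1},{"travel":[-0.822,-0.813,0.3],"rot":[0,0,0],"fingers":1}]'
python3 - <<'E'
from fit import *
s=env.get_state(); shot('w8',['egg_a'])
im,P=load("w8")
import glob
for f in sorted(glob.glob("w8_egg*.npy")): print(f,egg(P,np.load(f)))
print(s["tcp_pos"],s["wrist_force"],s["grip_force"],s["orientation"])
E
```

```text
clock: 10.65
tcp_pos: [0.5493, -0.1221, 0.2086]
orientation: [-0.002, 0.227, 0.974, 0.0]
wrist_force: [0.1, -0.3, 0.1]
finger_gap: 0.0852
grip_force: 0.0
clock: 11.25
tcp_pos: [0.5952, -0.2526, 0.1741]
orientation: [-0.001, 0.226, 0.974, 0.001]
wrist_force: [0.1, 0.3, -0.0]
finger_gap: 0.0853
grip_force: 0.0
w8 egg_a 0 0.85 [312. 205.] 2295 [ 0.591  -0.251   0.0745] [0.0397 0.0819]
w8_egg_a0.npy (array([ 0.59598026, -0.2536118 ,  0.05638183]), 2186, np.float64(0.0002516797625888326))
[ 0.59517828 -0.2525894   0.17408334] [ 0.11144222  0.33363774 -0.02302095] 0.0 [-8.45020840e-04  2.26075394e-01  9.74109299e-01  5.25813030e-04]
```

```bash
python3 -m pendant '[{"travel":[0,-0.01,0.35],"rot":[0,0,0],"fingers":1},{"travel":[0,-0.01,0.62],"rot":[0,0,0],"fingers":1},{"travel":[0,-0.01,0.82],"rot":[0,0,0],"fingers":1},{"travel":[0,-0.01,0.96],"rot":[0,0,0],"fingers":1},{"travel":[0,-0.01,0.96],"rot":[0,0,0],"fingers":1}]'
python3 -m pendant '[{"travel":[0,0,0],"rot":[0,0,0],"fingers":0},{"travel":[0,0,0],"rot":[0,0,0],"fingers":-0.3},{"travel":[0,0,0],"rot":[0,0,0],"fingers":-0.3},{"travel":[0,0,0],"rot":[0,0,0],"fingers":-0.3},{"travel":[0,0,0],"rot":[0,0,0],"fingers":-0.3},{"travel":[0,0,0],"rot":[0,0,0],"fingers":-0.3}]' 25
```

```text
clock: 11.85
tcp_pos: [0.5934, -0.252, 0.0574]
orientation: [-0.002, 0.226, 0.974, 0.001]
wrist_force: [-0.4, -0.0, -0.2]
finger_gap: 0.0853
grip_force: 0.0
clock: 12.45
tcp_pos: [0.5965, -0.2544, 0.0612]
orientation: [0.002, 0.226, 0.974, 0.0]
wrist_force: [1.3, 2.9, 6.8]
finger_gap: 0.0421
grip_force: 25.1
```

```bash
python3 -m pendant '[{"travel":[0,0,-0.1],"rot":[0,0,0],"fingers":-0.3},{"travel":[0,0,-0.35],"rot":[0,0,0],"fingers":-0.3},{"travel":[0,0,-0.7],"rot":[0,0,0],"fingers":-0.3},{"travel":[0,0,-1],"rot":[0,0,0],"fingers":-0.3},{"travel":[0,0,-1],"rot":[0,0,0],"fingers":-0.3}]'
python3 -m pendant '[{"travel":[0.13,0.23,0],"rot":[0,0,0],"fingers":-0.3},{"travel":[0.3,0.53,0],"rot":[0,0,0],"fingers":-0.3},{"travel":[0.46,0.81,0],"rot":[0,0,0],"fingers":-0.3},{"travel":[0.523,0.927,0],"rot":[0,0,0],"fingers":-0.3}]'
python3 -m pendant '[{"travel":[0.15,0.27,0],"rot":[0,0,0],"fingers":-0.3},{"travel":[0.3,0.53,0],"rot":[0,0,0],"fingers":-0.3},{"travel":[0.44,0.79,0],"rot":[0,0,0],"fingers":-0.3},{"travel":[0.523,0.927,0],"rot":[0,0,0],"fingers":-0.3},{"travel":[0.523,0.927,0],"rot":[0,0,0],"fingers":-0.3},{"travel":[0.523,0.927,0],"rot":[0,0,0],"fingers":-0.3},{"travel":[0.523,0.927,0],"rot":[0,0,0],"fingers":-0.3}]'
python3 - <<'E'
from fit import *
s=env.get_state(); shot('w9',['egg_a'])
im,P=load("w9")
import glob
for f in sorted(glob.glob("w9_egg*.npy")): print(f,egg(P,np.load(f)))
print(s["tcp_pos"],s["wrist_force"],s["grip_force"],s["orientation"])
X,Y,Z=P[...,0],P[...,1],P[...,2]
q=P[(Z>.066)&(Z<.072)&(np.hypot(X-.5811,Y-.0016)<.026)]; print(len(q))
r=least_squares(lambda p:np.hypot(q[:,0]-p[0],q[:,1]-p[1])-.0198,[.581,.0016],loss="soft_l1",f_scale=.001);print(r.x)
E
```

```text
clock: 12.95
tcp_pos: [0.5977, -0.2566, 0.1866]
orientation: [0.005, 0.227, 0.974, -0.002]
wrist_force: [1.9, -0.7, -0.2]
finger_gap: 0.0427
grip_force: 25.6
clock: 13.35
tcp_pos: [0.5868, -0.1243, 0.1792]
orientation: [-0.001, 0.226, 0.974, 0.0]
wrist_force: [0.6, -0.3, -0.7]
finger_gap: 0.0425
grip_force: 25.7
clock: 14.05
tcp_pos: [0.5811, -0.0007, 0.1794]
orientation: [0.0, 0.227, 0.974, -0.0]
wrist_force: [0.0, 0.1, 0.1]
finger_gap: 0.0422
grip_force: 25.7
w9 egg_a 0 0.83 [268. 130.] 3224 [ 5.129e-01 -2.000e-04  1.053e-01] [0.0898 0.1118]
w9 egg_a 1 0.77 [312. 270.] 7522 [0.5725 0.0038 0.192 ] [0.1679 0.1992]
w9 egg_a 2 0.66 [367. 128.] 3224 [0.5407 0.0576 0.1054] [0.0905 0.1119]
w9_egg_a0.npy (array([ 0.51321031, -0.00360451,  0.08629897]), 3207, np.float64(0.00024856915338201865))
w9_egg_a1.npy (array([ 5.80621569e-01, -1.48068548e-04,  1.74019322e-01]), 7074, np.float64(0.00025522772575992917))
w9_egg_a2.npy (array([0.54327038, 0.05957435, 0.08637235]), 3194, np.float64(0.0002524770645571839))
[ 0.58107332 -0.00070483  0.17936523] [0.02514876 0.13981188 0.10018932] 25.689618587493896 [ 4.01739867e-05  2.27323884e-01  9.73819169e-01 -2.76982594e-04]
465
[0.58115017 0.00230055]
```

```bash
python3 -m pendant '[{"travel":[0.004,0.017,0.2],"rot":[0,0,0],"fingers":-0.3},{"travel":[0.004,0.017,0.42],"rot":[0,0,0],"fingers":-0.3},{"travel":[0.004,0.017,0.55],"rot":[0,0,0],"fingers":-0.3},{"travel":[0.004,0.017,0.62],"rot":[0,0,0],"fingers":-0.3},{"travel":[0.004,0.017,0.66],"rot":[0,0,0],"fingers":-0.3},{"travel":[0.004,0.017,0.69],"rot":[0,0,0],"fingers":-0.3},{"travel":[0.004,0.017,0.71],"rot":[0,0,0],"fingers":-0.3},{"travel":[0.004,0.017,0.71],"rot":[0,0,0],"fingers":-0.3}]'
python3 - <<'E'
from fit import *
s=env.get_state(); shot('x6',['egg_a'])
im,P=load("x6")
import glob
for f in sorted(glob.glob("x6_egg*.npy")): print(f,egg(P,np.load(f)))
print(s["tcp_pos"],s["wrist_force"],s["grip_force"])
E
```

```text
clock: 14.95
tcp_pos: [0.5817, 0.0024, 0.0946]
orientation: [0.0, 0.227, 0.974, 0.0]
wrist_force: [-0.1, 0.2, -1.5]
finger_gap: 0.0423
grip_force: 25.7
x6 egg_a 0 0.93 [314. 270.] 7411 [0.5732 0.0069 0.1075] [0.084  0.1146]
x6 egg_a 1 0.88 [395. 140.] 9076 [0.5394 0.0566 0.1058] [0.0883 0.1118]
x6 egg_a 2 0.57 [226. 142.] 9145 [0.513  0.0016 0.1056] [0.0865 0.1117]
x6_egg_a0.npy (array([0.5812044 , 0.00295731, 0.08930384]), 7029, np.float64(0.0002502416325224004))
x6_egg_a1.npy (array([0.54337536, 0.05950766, 0.08638373]), 8985, np.float64(0.00024341948051690254))
x6_egg_a2.npy (array([ 0.5132731 , -0.00368118,  0.08630138]), 8990, np.float64(0.0002445812110146502))
[0.58167103 0.00241364 0.09464864] [-0.13242034  0.22800318 -1.51753047] 25.68974196910858
```

```bash
python3 -m pendant '[{"travel":[0,0,0.01],"rot":[0,0,0],"fingers":-0.3},{"travel":[0,0,0.02],"rot":[0,0,0],"fingers":-0.3},{"travel":[0,0,0.02],"rot":[0,0,0],"fingers":-0.3},{"travel":[0,0,0.02],"rot":[0,0,0],"fingers":0.2},{"travel":[0,0,0.02],"rot":[0,0,0],"fingers":0.5},{"travel":[0,0,0.02],"rot":[0,0,0],"fingers":0.5},{"travel":[0,0,0.02],"rot":[0,0,0],"fingers":0.5}]'
python3 -m pendant '[{"travel":[0,0,-0.15],"rot":[0,0,0],"fingers":0.5},{"travel":[0,0,-0.4],"rot":[0,0,0],"fingers":0.5},{"travel":[0,0,-0.75],"rot":[0,0,0],"fingers":0.5},{"travel":[0,0,-1],"rot":[0,0,0],"fingers":0.5},{"travel":[0,0,-1],"rot":[0,0,0],"fingers":0.5}]'
python3 - <<'E'
from fit import *
s=env.get_state(); shot('x7',['egg_a'])
im,P=load("x7")
import glob
for f in sorted(glob.glob("x7_egg*.npy")): print(f,egg(P,np.load(f)))
print(s["tcp_pos"])
X,Y,Z=P[...,0],P[...,1],P[...,2];h=np.hypot(X-.5453,Y-.0191)
print(circ(P[(Z>.0575)&(Z<.0625)&(h>.07)&(h<.09)]))
E
```

```text
clock: 15.75
tcp_pos: [0.5811, 0.0027, 0.0916]
orientation: [-0.0, 0.227, 0.974, 0.0]
wrist_force: [0.2, -0.1, -0.3]
finger_gap: 0.0642
grip_force: 0.0
clock: 16.25
tcp_pos: [0.584, 0.0023, 0.217]
orientation: [0.004, 0.227, 0.974, 0.001]
wrist_force: [0.2, 0.4, 0.1]
finger_gap: 0.0644
grip_force: 0.0
x7 egg_a 0 0.8 [354. 123.] 2470 [0.5412 0.058  0.105 ] [0.0532 0.1119]
x7 egg_a 1 0.6 [267. 126.] 2409 [ 5.131e-01 -4.000e-04  1.051e-01] [0.0887 0.1117]
x7 egg_a 2 0.56 [310. 199.] 2066 [0.5775 0.0036 0.1044] [0.0834 0.1116]
x7_egg_a0.npy (array([0.54331319, 0.05959405, 0.08638204]), 2378, np.float64(0.00025959999618604544))
x7_egg_a1.npy (array([ 0.51316365, -0.00358517,  0.08629081]), 2382, np.float64(0.0002534788469979205))
x7_egg_a2.npy (array([0.58242043, 0.00078278, 0.08619951]), 1994, np.float64(0.00025415212178517917))
[0.58397436 0.00226493 0.21698937]
(array([0.54579997, 0.01972041, 0.07863441]), np.float64(0.0013610699021205513), 3412)
```

All three eggs are seated (z 0.086). Now the lid.

```bash
python3 -m pendant '[{"travel":[0.22,0.26,0],"rot":[0,0,0],"fingers":0.5},{"travel":[0.45,0.53,0],"rot":[0,0,0],"fingers":0.5},{"travel":[0.7,0.82,0],"rot":[0,0,0],"fingers":0.5},{"travel":[0.826,0.969,0],"rot":[0,0,0],"fingers":0.5}]'
python3 -m pendant '[{"travel":[0.25,0.29,0],"rot":[0,0,0],"fingers":0.5},{"travel":[0.5,0.58,0],"rot":[0,0,0],"fingers":0.5},{"travel":[0.7,0.82,0],"rot":[0,0,0],"fingers":0.5},{"travel":[0.826,0.969,0],"rot":[0,0,0],"fingers":0.5},{"travel":[0.826,0.969,0],"rot":[0,0,0],"fingers":0.5},{"travel":[0.826,0.969,0],"rot":[0,0,0],"fingers":0.5}]'
python3 - <<'E'
from fit import *
s=env.get_state(); shot('x8',['lid','lid_knob'])
im,P=load("x8")
print(s["tcp_pos"],s["orientation"])
X,Y,Z=P[...,0],P[...,1],P[...,2]; n=np.hypot(X-.506,Y-.2986)<.09
k=P[n&(Z>.1)&(Z<.109)&(np.hypot(X-.506,Y-.2986)<.025)]; print("knob",cv2.minEnclosingCircle(k[:,:2].astype(np.float32)),np.percentile(k[:,2],[5,50,95]),k.mean(0))
for z in [.02,.03,.04,.055]:print("wall",circ(P[n&(abs(Z-z)<.005)]))
E
```

```text
clock: 16.75
tcp_pos: [0.5414, 0.1532, 0.2098]
orientation: [-0.002, 0.226, 0.974, -0.0]
wrist_force: [0.4, -1.2, -1.1]
finger_gap: 0.064
grip_force: 0.0
clock: 17.35
tcp_pos: [0.5052, 0.2987, 0.2101]
orientation: [-0.001, 0.226, 0.974, -0.001]
wrist_force: [-0.2, 0.7, 0.0]
finger_gap: 0.0642
grip_force: 0.0
x8 lid 0 0.96 [310. 190.] 15787 [0.496  0.3039 0.0723] [0.0003 0.1039]
x8 lid 1 0.85 [553. 105.] 36124 [0.5107 0.4947 0.0967] [0.0045 0.1155]
x8 lid 2 0.7 [180.  25.] 10848 [0.3418 0.2639 0.0788] [0.0023 0.099 ]
x8 lid_knob 0 0.74 [180.  24.] 10704 [0.342  0.2642 0.0791] [0.0041 0.099 ]
x8 lid_knob 1 0.62 [311. 187.] 15689 [0.4959 0.3041 0.0723] [0.0438 0.1039]
x8 lid_knob 2 0.48 [ 35. 339.] 2389 [0.508  0.0103 0.0981] [0.0706 0.1112]
[0.50519825 0.29866202 0.21009636] [-0.00116178  0.22608336  0.9741067  -0.00105281]
knob ((0.5062389969825745, 0.2987198233604431), 0.01461353525519371) [0.10099684 0.10319108 0.10439509] [0.50562881 0.298987   0.10300801]
wall (array([0.46719859, 0.34658933, 0.0390922 ]), np.float64(7.641701958716052e-09), 1)
wall (array([0.4767241 , 0.36613952, 0.03923413]), np.float64(3.7828807031292655e-09), 1)
wall (array([0.50662712, 0.29851358, 0.06969903]), np.float64(0.00017338622308474272), 115)
wall (array([0.50598718, 0.29883605, 0.06422057]), np.float64(0.001305234157873314), 1645)
```

View pics/x8.png

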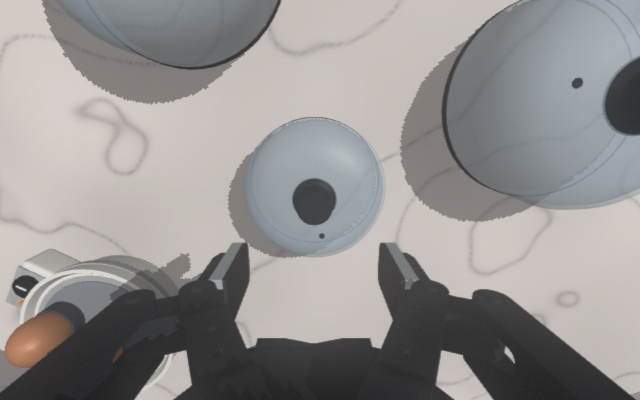

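The meant small lid's knob is at (314,200), centred under the fingers, with the larger lids well clear on both sides.

```bash
python3 -m pendant '[{"travel":[-0.007,0,0.3],"rot":[0,0,0],"fingers":0.5},{"travel":[-0.007,0,0.6],"rot":[0,0,0],"fingers":0.5},{"travel":[-0.007,0,0.8],"rot":[0,0,0],"fingers":0.5},{"travel":[-0.007,0,0.9],"rot":[0,0,0],"fingers":0.5},{"travel":[-0.007,0,0.95],"rot":[0,0,0],"fingers":0.5},{"travel":[-0.007,0,0.95],"rot":[0,0,0],"fingers":0.5}]'
python3 -m pendant '[{"travel":[0,0,0],"rot":[0,0,0],"fingers":0},{"travel":[0,0,0],"rot":[0,0,0],"fingers":-0.7},{"travel":[0,0,0],"rot":[0,0,0],"fingers":-0.7},{"travel":[0,0,0],"rot":[0,0,0],"fingers":-0.7},{"travel":[0,0,0],"rot":[0,0,0],"fingers":-0.7},{"travel":[0,0,0],"rot":[0,0,0],"fingers":-0.7}]' 60
```

```text
clock: 18.1
tcp_pos: [0.5073, 0.2978, 0.0979]
orientation: [-0.0, 0.227, 0.974, -0.0]
wrist_force: [-0.2, 0.3, 1.4]
finger_gap: 0.0643
grip_force: 0.0
clock: 18.7
tcp_pos: [0.5078, 0.2987, 0.0992]
orientation: [0.001, 0.227, 0.974, 0.001]
wrist_force: [0.2, -0.0, 7.8]
finger_gap: 0.0249
grip_force: 58.9
```

```bash
python3 -m pendant '[{"travel":[0,0,-0.08],"rot":[0,0,0],"fingers":-0.7},{"travel":[0,0,-0.3],"rot":[0,0,0],"fingers":-0.7},{"travel":[0,0,-0.6],"rot":[0,0,0],"fingers":-0.7},{"travel":[0,0,-0.9],"rot":[0,0,0],"fingers":-0.7},{"travel":[0,0,-1],"rot":[0,0,0],"fingers":-0.7},{"travel":[0,0,-1],"rot":[0,0,0],"fingers":-0.7}]'
python3 -m pendant '[{"travel":[-0.12,-0.17,-0.25],"rot":[0,0,0],"fingers":-0.7},{"travel":[-0.3,-0.43,-0.33],"rot":[0,0,0],"fingers":-0.7},{"travel":[-0.48,-0.7,-0.33],"rot":[0,0,0],"fingers":-0.7},{"travel":[-0.66,-0.972,-0.33],"rot":[0,0,0],"fingers":-0.7}]'
python3 -m pendant '[{"travel":[-0.17,-0.25,0],"rot":[0,0,0],"fingers":-0.7},{"travel":[-0.35,-0.5,0],"rot":[0,0,0],"fingers":-0.7},{"travel":[-0.52,-0.75,0],"rot":[0,0,0],"fingers":-0.7},{"travel":[-0.62,-0.91,0],"rot":[0,0,0],"fingers":-0.7},{"travel":[-0.66,-0.972,0],"rot":[0,0,0],"fingers":-0.7},{"travel":[-0.66,-0.972,0],"rot":[0,0,0],"fingers":-0.7},{"travel":[-0.66,-0.972,0],"rot":[0,0,0],"fingers":-0.7},{"travel":[-0.66,-0.972,0],"rot":[0,0,0],"fingers":-0.7}]'
python3 - <<'E'
from fit import *
s=env.get_state(); print(s["tcp_pos"],s["orientation"],s["grip_force"],s["wrist_force"],s["ft_torque"])
c=s["tcp_pos"]
im,d,K,T,P=snap("side"); cv2.imwrite("pics/side1.png",cv2.resize(im[80:320,200:520],(800,600)))
for n,pp in [("side",P),("wrist",snap("wrist")[4]),("top",snap("top")[4])]:
    X,Y,Z=pp[...,0],pp[...,1],pp[...,2]; g=np.hypot(X-c[0],Y-c[1])<.085
    for z in [.155,.165,.175,.185]:
        q=pp[g&(abs(Z-z)<.005)&(np.hypot(X-c[0],Y-c[1])>.05)]
        if len(q)>30: print(n,z,circ(q))
E
```

```text
clock: 19.3
tcp_pos: [0.508, 0.2988, 0.22]
orientation: [0.002, 0.227, 0.974, 0.001]
wrist_force: [-0.6, -0.8, -2.5]
finger_gap: 0.025
grip_force: 59.3
clock: 19.7
tcp_pos: [0.5257, 0.1575, 0.2554]
orientation: [-0.001, 0.226, 0.974, -0.001]
wrist_force: [0.9, 0.2, -2.6]
finger_gap: 0.025
grip_force: 59.4
clock: 20.5
tcp_pos: [0.5457, 0.0202, 0.257]
orientation: [-0.0, 0.226, 0.974, 0.0]
wrist_force: [0.3, 0.9, -1.6]
finger_gap: 0.0253
grip_force: 59.4
[0.54571264 0.02024853 0.25701666] [-4.68158300e-04  2.26037400e-01  9.74118497e-01  1.66520618e-04] 59.35190498828888 [ 0.33696313  0.85588993 -1.56776059] [0.06349635 0.01917361 0.04841584]
side 0.165 (array([0.54624879, 0.01904857, 0.06997394]), np.float64(0.0006993752086614791), 225)
side 0.175 (array([0.54624563, 0.01935691, 0.06973691]), np.float64(0.0007309456496621819), 227)
side 0.185 (array([0.54635925, 0.01931058, 0.06970925]), np.float64(0.0006406695434088838), 222)
wrist 0.165 (array([0.54241382, 0.02176898, 0.06802184]), np.float64(0.00011120551683757585), 33)
```

View pics/side1.png

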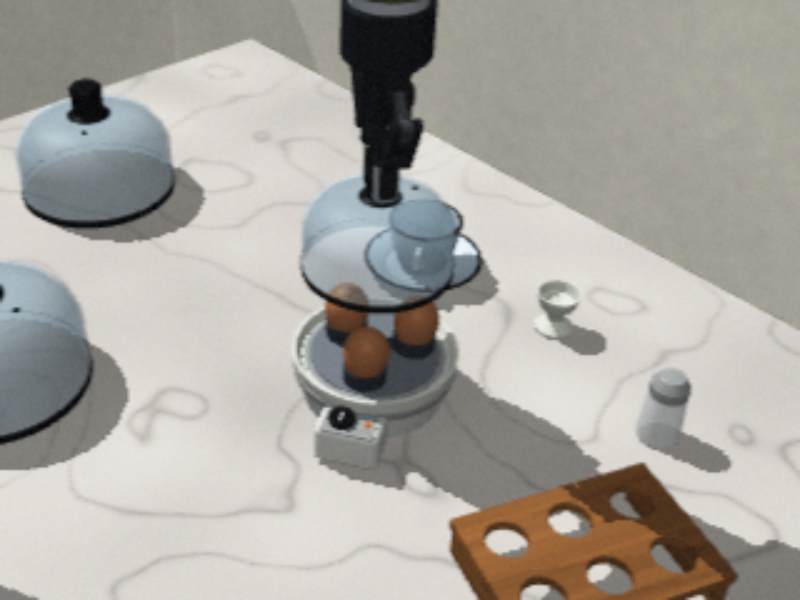

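The side view shows the lid level above the cooker with its edge clear of the three eggs. Its measured centre is within 1 mm of the cooker axis, so I'll lower it.

```bash
python3 -m pendant '[{"travel":[0,0,0.15],"rot":[0,0,0],"fingers":-0.7},{"travel":[0,0,0.35],"rot":[0,0,0],"fingers":-0.7},{"travel":[0,0,0.55],"rot":[0,0,0],"fingers":-0.7},{"travel":[0,0,0.68],"rot":[0,0,0],"fingers":-0.7},{"travel":[0,0,0.75],"rot":[0,0,0],"fingers":-0.7},{"travel":[0,0,0.8],"rot":[0,0,0],"fingers":-0.7},{"travel":[0,0,0.84],"rot":[0,0,0],"fingers":-0.7},{"travel":[0,0,0.865],"rot":[0,0,0],"fingers":-0.7},{"travel":[0,0,0.88],"rot":[0,0,0],"fingers":-0.7},{"travel":[0,0,0.88],"rot":[0,0,0],"fingers":-0.7}]'
python3 -m pendant '[{"travel":[0,0,0.005],"rot":[0,0,0],"fingers":-0.7},{"travel":[0,0,0.01],"rot":[0,0,0],"fingers":-0.7},{"travel":[0,0,0.015],"rot":[0,0,0],"fingers":-0.7},{"travel":[0,0,0.015],"rot":[0,0,0],"fingers":-0.7},{"travel":[0,0,0.015],"rot":[0,0,0],"fingers":-0.7}]'
```

```text
clock: 21.65
tcp_pos: [0.5462, 0.019, 0.1521]
orientation: [0.0, 0.227, 0.974, 0.0]
wrist_force: [-0.0, 0.5, -1.4]
finger_gap: 0.0253
grip_force: 59.4
clock: 22.15
tcp_pos: [0.5465, 0.0189, 0.1513]
orientation: [0.001, 0.227, 0.974, 0.0]
wrist_force: [-1.8, -0.6, 4.4]
finger_gap: 0.0251
grip_force: 60.3
```

```bash
python3 -m pendant '[{"travel":[0,0,0],"rot":[0,0,0],"fingers":0},{"travel":[0,0,0],"rot":[0,0,0],"fingers":0.5},{"travel":[0,0,0],"rot":[0,0,0],"fingers":0.5},{"travel":[0,0,0],"rot":[0,0,0],"fingers":0.5},{"travel":[0,0,0],"rot":[0,0,0],"fingers":0.5}]'
python3 -m pendant '[{"travel":[0,0,-0.2],"rot":[0,0,0],"fingers":0.5},{"travel":[0,0,-0.5],"rot":[0,0,0],"fingers":0.5},{"travel":[0,0,-0.8],"rot":[0,0,0],"fingers":0.5},{"travel":[0,0,-1],"rot":[0,0,0],"fingers":0.5},{"travel":[0,0,-1],"rot":[0,0,0],"fingers":0.5},{"travel":[0,0,-1],"rot":[0,0,0],"fingers":0.5}]'
python3 - <<'E'
from fit import *
s=env.get_state(); print(s["tcp_pos"],s["orientation"])
a=snap("side"); b=snap("wrist"); 
cv2.imwrite("pics/final.png",np.vstack([cv2.resize(a[0][110:310,220:500],(588,290)),cv2.resize(b[0][40:356],(588,290))]))
for n,pp in [("side",a[4]),("wrist",b[4])]:
    X,Y,Z=pp[...,0],pp[...,1],pp[...,2]; h=np.hypot(X-.546,Y-.019); g=h<.085
    for z in [.075,.085,.095]:
        q=pp[g&(abs(Z-z)<.005)&(h>.05)]
        if len(q)>30: print(n,z,circ(q))
    k=pp[(h<.03)&(Z>.149)&(Z<.165)]; 
    if len(k): print(n,"knob",cv2.minEnclosingCircle(k[:,:2].astype(np.float32)),np.percentile(k[:,2],[50,95]))
    t=pp[(h<.035)&(h>.018)&(Z>.12)&(Z<.132)]
    if len(t)>50:
        A=np.c_[t[:,:2]-t[:,:2].mean(0),np.ones(len(t))]; c=np.linalg.lstsq(A,t[:,2],rcond=None)[0]; print(n,"top plane",len(t),c)
    q=pp[(Z>.0575)&(Z<.0625)&(h>.075)&(h<.09)]
    if len(q)>30: print(n,"rim",circ(q))
E
```

```text
clock: 22.65
tcp_pos: [0.546, 0.0191, 0.15]
orientation: [-0.0, 0.227, 0.974, 0.0]
wrist_force: [-0.4, 0.2, -0.4]
finger_gap: 0.0639
grip_force: 0.0
clock: 23.25
tcp_pos: [0.5464, 0.019, 0.2703]
orientation: [0.001, 0.227, 0.974, 0.0]
wrist_force: [-0.8, -0.6, -0.2]
finger_gap: 0.0643
grip_force: 0.0
[0.54635324 0.0190395  0.2703296 ] [5.89953129e-04 2.26767134e-01 9.73948821e-01 1.13415862e-04]
side 0.075 (array([0.5474788 , 0.01802261, 0.06995857]), np.float64(0.000628398445091119), 178)
side 0.085 (array([0.54737942, 0.01782701, 0.0699163 ]), np.float64(0.0006207915298371974), 190)
side 0.095 (array([0.54724155, 0.01771548, 0.06942338]), np.float64(0.0006580210293106389), 210)
side knob ((0.5449173450469971, 0.01778758317232132), 0.015694892033934593) [0.15570672 0.15753623]
side top plane 264 [ 0.00414961 -0.00258422  0.12800187]
side rim (array([0.54712322, 0.01760032, 0.07907222]), np.float64(0.0013575761739447745), 202)
wrist 0.095 (array([0.54523727, 0.01919066, 0.069085  ]), np.float64(0.00039652591064733705), 324)
wrist knob ((0.5451897382736206, 0.019271226599812508), 0.014711200259625912) [0.15511385 0.15631609]
wrist top plane 3175 [-0.00359707  0.00128522  0.12724668]
wrist rim (array([0.54660794, 0.01913158, 0.07955438]), np.float64(0.0012081074829827093), 1203)
```

View pics/final.png

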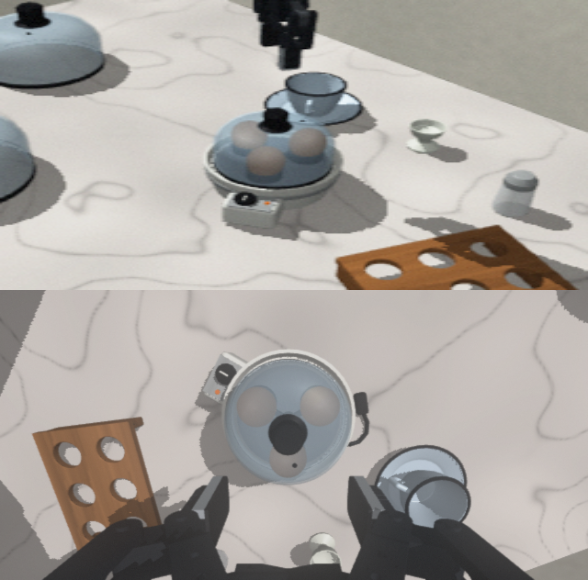

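The lid sits level (tilt under 0.005 rad), its top is at 128 mm as expected for fully home, and its axis is within ~1.4 mm of the rim's. All three eggs show upright through the dome, and the bystanders are untouched.

```bash
python3 -c "
from workcell import env
print(env.hand_in())"
```

```text
the job is handed in; nothing more can be done
None
```

The job is handed in, with no verdict returned: by my last measurements both rack eggs are seated in the free pockets beside egg_c, and the 140 mm lid sits level and fully home, about 1 mm off the cooker's axis.

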